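Set the rivet anvil over its prop and hold the lantern bracket level above it

TASK

Get the lantern bracket ready for riveting: slide the copper rivet anvil along the swing arm until it stands squarely over the prop jack under the arm, so that the blows go down into the bench. Then pick up the cast brass bracket by its balance point, keep it level, and hold it with its round boss centred about 4 cm above the anvil's face, so that I can slip the rivet in from below. Finish still holding it there, steady and level, touching nothing else, and leave the other things on the bench where they are.

Things in the scene. Friction and masses are not known exactly. Their poses are not given: they have to be found in the camera images.
- swing_arm: Dark iron swing arm hinged on a post at the far edge of the bench; the hinge is locked, the arm does not move. Origin on the bench top under the hinge axis, z up; the bar runs along the arm's own -x (towards the robot) to 370 mm. It is 40 mm wide, its underside 80 mm and its slotted top 104 mm above the bench.
- jack: Iron prop jack fixed on the bench under the arm, 210 to 280 mm from the hinge: round 72 mm foot, screw, and a U-shaped saddle 40 mm long whose two 7 mm cheeks (58 mm over both) stand either side of the bar up to 102 mm above the bench. Origin at the centre of the foot, on the bench; its vertical axis crosses the middle of the bar.
- anvil (a joint): Slide of the rivet anvil along the swing arm, in m: 0 with the anvil's centre 115 mm from the hinge, growing towards the free end (the robot), up to 0.205. It starts near the hinge, is held by about 3 N of friction, and stays where it is left.
- anvil_face (a point): Centre of the anvil's flat top face, 154 mm above the bench; axes as the swing arm's. The anvil is an upright copper cylinder, 36 mm in diameter, from 116 to 154 mm above the bench, on an iron carriage 66 mm long, 40 mm wide, 12 mm thick that rides on the bar.
- bracket: Cast brass lantern bracket, 224 mm long, about 0.6 kg, flat on the bench: heavy boss (44 mm diameter, 26 mm tall, 8 mm hole) at one end, web 12 mm thick and 24 mm tall, tapering to a slim arm 10 mm thick, 12 mm tall, and a flat 28 mm eye. Origin on its underside below the balance point (centre of mass), which is in the web 50 mm from the boss's centre; x points from boss to eye, z up.
- bracket_boss (a point): Centre of the boss's underside (lower mouth of the rivet hole) of the bracket; axes as the bracket's.
- lantern_top: Bystander: hammered copper lantern top, a dome of 132 mm diameter and 110 mm height with a vent cap and ring. Origin at the centre of its underside.
- soap_dish: Bystander: polished copper soap dish, an open round-ended dish 124 x 84 mm, 31 mm tall, on four small feet. Origin at the centre of its underside.
- rivet_tin: Bystander: round open steel tin of copper rivets, 84 mm diameter, 28 mm tall. Origin at the centre of its underside.
- lid_hinge: Bystander: brass butt hinge for a lid, opened flat, 70 x 70 mm, 11 mm tall at the knuckle. Origin at the centre of its underside.
- rivet_set: Bystander: square-shanked steel riveting set lying flat, 100 mm long along its x, 16 mm thick. Origin under its middle.
- hammer: Bystander: hammer with a wooden handle, 270 mm long along its x, 26 mm thick. Origin under its middle.
- collar: Bystander: copper lantern collar, a ring of 80 mm diameter and 20 mm height. Origin at the centre of its underside.

How it is judged:
On the way, in this order (a step that is already met when the one before it is completed fails the run):
1. the anvil stands over the prop jack, at rest (horizontal distance between anvil_face and jack below 0.008 m and velocity of joint anvil between -0.005 and 0.005 m/s), for 0.2 s.
2. the bracket is lifted off the bench, level, in the fingers at its balance point (height (world z) of bracket above 0.05 m and angle between bracket's own z axis and vertical below 0.12 rad and contact force between bracket and the fingers above 2 N and x of the grasp point in the frame of bracket between -0.015 and 0.015 m), for 0.2 s.
At the end, for the whole second after the job is handed in: Anvil within 8 mm of the jack's axis. Bracket carried by the fingers alone, gripped within 15 mm of its balance point, still, level within 5 degrees; boss within 12 mm of centred over the anvil, its underside 25 to 60 mm above the anvil's face. Other things moved less than 30 mm (horizontal distance between anvil_face and jack below 0.008 m and horizontal distance between bracket_boss and anvil_face below 0.012 m and z of bracket_boss in the frame of anvil_face between 0.025 and 0.06 m and angle between bracket's own z axis and vertical below 0.087 rad and x of the grasp point in the frame of bracket between -0.015 and 0.015 m and contact force between bracket and the fingers above 2 N and contact force between each of bracket, the fingers and swing_arm below 0.2 N and linear speed of bracket below 0.02 m/s and angular speed of bracket below 0.1 rad/s); the arm keeps its last pose, push and grip.
It fails at once if the bracket is tipped by more than 17 degrees (angle between bracket's own z axis and vertical above 0.3 rad).
It fails at once if another thing on the bench is pushed away (distance of any of lantern_top, soap_dish, rivet_tin, lid_hinge, rivet_set, hammer, collar from where it was at the start of the episode above 0.03 m).
It also fails if it takes over 56 s, if anything falls off the work surface, if the arm or the gripper's body presses on something with over 40 N, if the wrist force passes 120 N, or if a joint passes its speed limit or range.

ROBOT

A 6-joint arm with a two-finger parallel gripper is mounted at the origin on the work surface. World frame = base frame: x ahead of the robot, y to its left, z up, the work surface at z = 0. Lengths are in m, angles in rad, forces in N, time in s.
With the tool pointing down it reaches from about 0.375 to 0.9 m from the base axis. Payload 3.1 kg.
Tool frame: the origin (TCP) lies on the centre line of the jaws, within the pads' length; the fingertips stand 22 mm ahead of it and the grasp point (between the pads) lies 3 mm ahead of it; z points along the fingers, y is the line along which they close (so a half turn about z gives the same grasp; the last joint's range is limited). The gripper opens to 85 mm and grips with 20 to 120 N. Pads are 22 mm wide; open, the fingers measure 114 mm over their backs; the gripper's body (76 mm by 85 mm) begins 54 mm behind the grasp point. The pads swing forward as they close: fully open they stand 13 mm farther back than shut.
Start: joints at [-1.319, 0.527, 1.433, -0, 1.181, -0.178], TCP at [0.26, -0.568, 0.253] pointing down, gripper open.
Joint ranges: [-3.08, 3.08], [-0.75, 2.2], [0.22, 2.44], [-1.43, 4.57], [0, 2.65], [-2.85, 2.85]. Speed limits (rad/s): [2.79, 2.79, 3.14, 3.14, 3.14, 3.14].

INTERFACE

Orientations are given as a unit quaternion [x, y, z, w].
In Python, from station import manip gives the robot as it stands.
- The arm moves only by the tool drive_effector, called after "Call:" in YAML: its name, and indented under it one key for each argument. Schema: {"type":"object","properties":{"deltas":{"type":"array","items":{"type":"array","prefixItems":[{"type":"array","items":{"type":"number"},"minItems":3,"maxItems":3},{"type":"number"},{"type":"number"}],"minItems":3,"maxItems":3},"minItems":1,"maxItems":20},"clamp_n":{"type":"number"},"only":{"type":"string"},"quiet":{"type":"boolean"},"lines":{"type":"string"}},"required":["deltas"],"additionalProperties":false}. deltas is a list of rows, 1 to 20 of them, each written [[dx, dy, dz], turn, opening]: dx, dy, dz in m, then a turn about the tool's z in rad, then the opening from 0.0 (shut) to 1.0 (fully open); each row is the pose to reach, as a shift and turn from the pose commanded when the call began, along the tool's axes at that moment; what a row does not reach only later rows make up. A row lasts 1/10 s, in which the tool goes at most 0.05 m and 0.15 rad, less where a joint would pass 70% of its speed; a pose out of reach is approached as far as the arm can. The fingers move at their own pace and stop on an object; clamp_n is the grip in N (left out, the last holds). Time passes only in rows, so rows that do not move let the fingers close. The tool returns the time, the measured TCP pose, the force, the opening and the grip force at its end. only (a regular expression) keeps the lines of the reply that match it, lines (a string "A,B") keeps lines A to B, and quiet returns only ok. Input that does not fit is refused with a message, and nothing moves.
- manip.sense(): the state, without advancing time (a new reading comes with each control period).
- manip.snapshot(name): name is "scene" or "top"; returns a dict with "pixels" (384x512x3 uint8, red, green, blue), "range_z" (384x512 float32, m along the optical axis (not along the pixel's ray), 0 where there is no reading), "fov_y" (degrees; the focal length in pixels is half the picture's height over the tangent of half this angle, whatever the lens; pixels are square), "cx", "cy" (the principal point, pixels), "R" (3x3) and "t" (3): a world point X has camera coordinates R X + t. Camera axes: x right, y down, z forward; pixel columns grow to the right and rows downward; lengths in m; the calibration is good to about 2 mm. A picture is of the moment at which its call begins.
- manip.sign_off(): hands the job in; it is judged then, once.
The state is a dict: "t": time; "q": joint angles; "qd": joint speeds; "tau": joint torques, N m; "tcp_pos": TCP position; "tool_rot": TCP orientation; "force": force on the tool from outside, world axes, zero at the start; "ft_torque": the same for the moment, N m; "finger_gap": opening from 0.0 (shut) to 1.0 (fully open); "gripper_force": force on a finger pad.
Only numpy, scipy, OpenCV 4.12 (cv2) and the standard library are available. Lean on these libraries where they do the work, as an engineer would, in place of code of your own. Each camera call takes 0.05 s, during which the arm holds its last target. There are 200 camera calls.

## Working session

There is one attempt and no reset: what is moved stays moved. The work goes in short steps, Python scripts to look and compute and a tool call to move; the robot and the scene stay as the last step left them, time stands still between calls to the robot, and variables do not carry over. Pictures are saved under pics/ and viewed, at most 10 in all, crops included, and the job is handed in when it is done.

```bash
ls; mkdir -p pics
```

Create h.py:
```python
import numpy as np, cv2
from station import manip
def snap(n):
    s=manip.snapshot(n); np.savez('/tmp/%s.npz'%n,**s); return s
def world(s):
    f=384/2/np.tan(np.radians(float(s['fov_y']))/2)
    v,u=np.mgrid[:384,:512]; z=s['range_z']
    P=np.stack([(u-s['cx'])/f*z,(v-s['cy'])/f*z,z],-1)
    return (P-s['t'])@s['R']
```

Run:
```python
from h import *
for n in ['scene','top']:
    s=snap(n); cv2.imwrite(f'pics/{n}0.png',cv2.resize(s['pixels'][:,:,::-1],(800,600),interpolation=cv2.INTER_CUBIC)); print(n,s['R'],s['t'],s['fov_y'])
print(manip.sense())
```

```text
pics
station.py
scene [[ 0.74301621  0.6692004  -0.00988591]
 [ 0.35175136 -0.40303241 -0.84488807]
 [-0.56938378  0.62428815 -0.53485177]] [-0.41692788 -0.10783516  1.39834012] 57.254239180076375
top [[-0.03622055 -0.99933359 -0.00452272]
 [-0.97779476  0.03637392 -0.20638395]
 [ 0.20641093 -0.00305305 -0.97846063]] [-0.02650607  0.56182615  1.57752642] 48.178890879352885
{'t': 0.1, 'q': array([-1.31952786e+00,  5.28381578e-01,  1.43378275e+00, -3.65208475e-07,
        1.18143187e+00, -1.78510906e-01]), 'qd': array([-0.00120683, -0.00193512, -0.00252707,  0.00044205, -0.00020221,
       -0.00032258]), 'tau': array([-5.67272746e-04, -4.43303347e+01, -1.78587395e+01, -1.75158993e-04,
        3.87638443e-03, -8.65059832e-06]), 'tcp_pos': array([ 0.26028439, -0.56754776,  0.25242357]), 'tool_rot': array([ 9.76999418e-01,  2.13239616e-01, -3.66039108e-05, -1.00110162e-03]), 'force': array([ 0.40093545,  0.13608195, -0.19301028]), 'ft_torque': array([ 0.02717272, -0.01361228, -0.01926591]), 'gripper_force': 0.0, 'finger_gap': 0.9991995745342674}
```

View pics/top0.png

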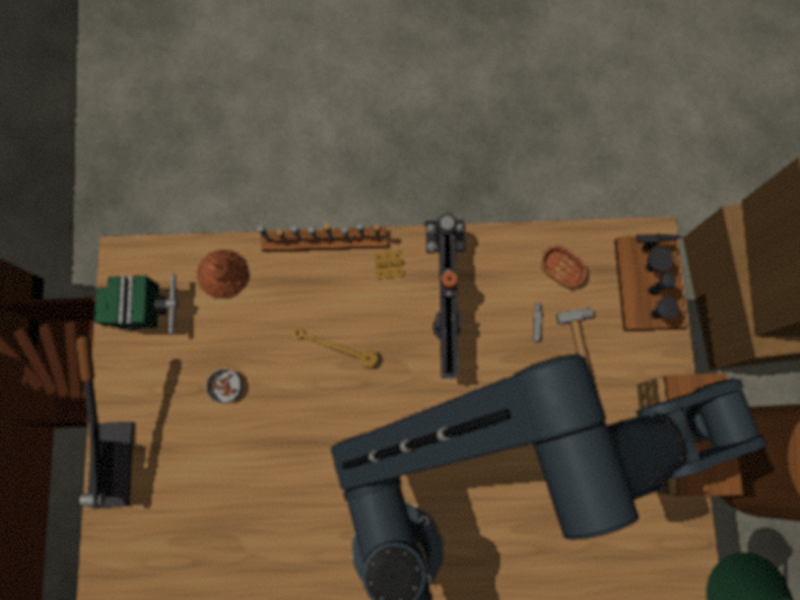

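View pics/scene0.png

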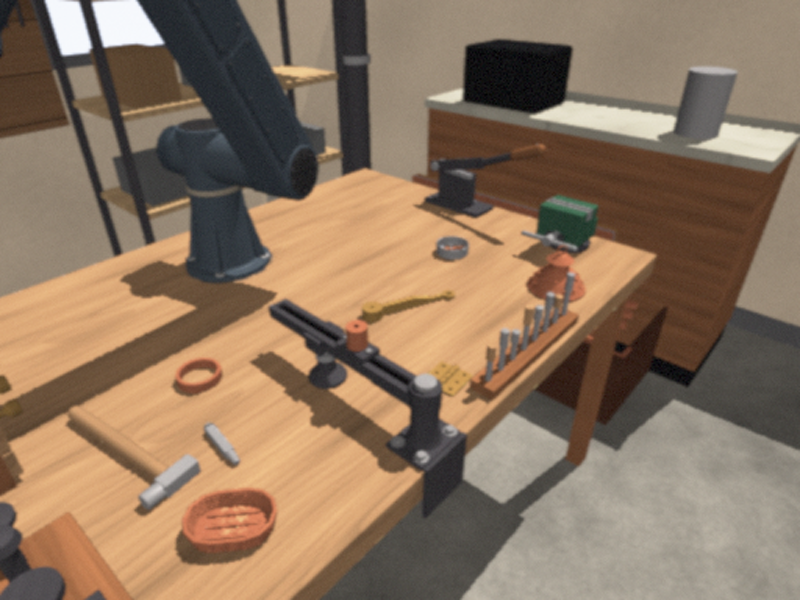

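The top picture (800x600) shows the anvil at (450,280), the jack's cheeks near (447,323), the bar end at (450,377) and the hinge at (447,222). The bracket's boss is at (371,359) and its eye at (300,333). The scene picture agrees, and the collar lies at (198,376) there, hidden by the arm in the top view. Next I measure with depth and an enlarged crop.

Run:
```python
from h import *
s=dict(np.load('/tmp/top.npz')); W=world(s)
im=s['pixels'][:,:,::-1]
c=cv2.resize(im[135:260,180:310],(780,750)[:2],interpolation=cv2.INTER_CUBIC)[:,:]
c=cv2.resize(im[138:248,182:312],None,fx=5,fy=5,interpolation=cv2.INTER_CUBIC); cv2.imwrite('pics/c1.png',c)
b=np.zeros((384,512),bool); b[140:250,270:305]=1
def rep(n,m): P=W[m]; print(n,m.sum(),P.mean(0).round(4),P.min(0).round(4),P.max(0).round(4))
z=W[...,2]
rep('anvil',b&(z>.145)&(z<.162)&(W[...,0]<.85))
rep('bar',b&(z>.095)&(z<.112))
P=W[b&(z>.099)&(z<.109)]
for x0 in np.arange(P[:,0].min(),P[:,0].max(),.01):
    q=P[(P[:,0]>=x0)&(P[:,0]<x0+.01)]; print(round(x0,3),len(q),q[:,1].min().round(4),q[:,1].max().round(4))
k=np.zeros_like(b);k[200:240,185:250]=1
P=k&(z>.007)&(z<.035); rep('brk',P)
rep('boss',P&(z>.0225))
np.save('/tmp/brk.npy',W[P])
s=dict(np.load('/tmp/scene.npz')); W=world(s);z=W[...,2]
m=(z>.007)&(z<.035)&(W[...,0]>.4)&(W[...,0]<.7)&(W[...,1]>.05)&(W[...,1]<.35); rep('brkscene',m)
m=(z>.148)&(z<.160)&(W[...,0]>.5)&(W[...,0]<.9)&(abs(W[...,1]+.1)<.12); rep('anvscene',m)
m=(z>.01)&(z<.035)&(W[...,0]>.4)&(W[...,0]<.62)&(W[...,1]<-.1)&(W[...,1]>-.3); rep('collar',m)
```

```text
anvil 78 [ 0.6118 -0.1428  0.1533] [ 0.5967 -0.1594  0.146 ] [ 0.6304 -0.126   0.1601]
bar 755 [ 0.5485 -0.1414  0.1027] [ 0.3849 -0.1699  0.095 ] [ 0.7697 -0.1124  0.112 ]
0.391 30 -0.1545 -0.118
0.401 19 -0.1548 -0.1187
0.411 19 -0.1559 -0.119
0.421 15 -0.1561 -0.1194
0.431 18 -0.1567 -0.1199
0.441 14 -0.1568 -0.1204
0.451 19 -0.1579 -0.1208
0.461 16 -0.1582 -0.1213
0.471 22 -0.1587 -0.122
0.481 15 -0.1589 -0.1222
0.491 18 -0.1595 -0.1228
0.501 21 -0.1675 -0.1124
0.511 24 -0.168 -0.1166
0.521 24 -0.1686 -0.1131
0.531 27 -0.1692 -0.1135
0.541 18 -0.166 -0.1139
0.551 15 -0.1592 -0.1217
0.561 25 -0.1596 -0.1224
0.571 19 -0.1599 -0.1226
0.581 2 -0.1231 -0.123Traceback (most recent call last):
  File "<stdin>", line 13, in <module>
    return umr_minimum(a, axis, None, out, keepdims, initial, where)
ValueError: zero-size array to reduction operation minimum which has no identity
```

View pics/c1.png

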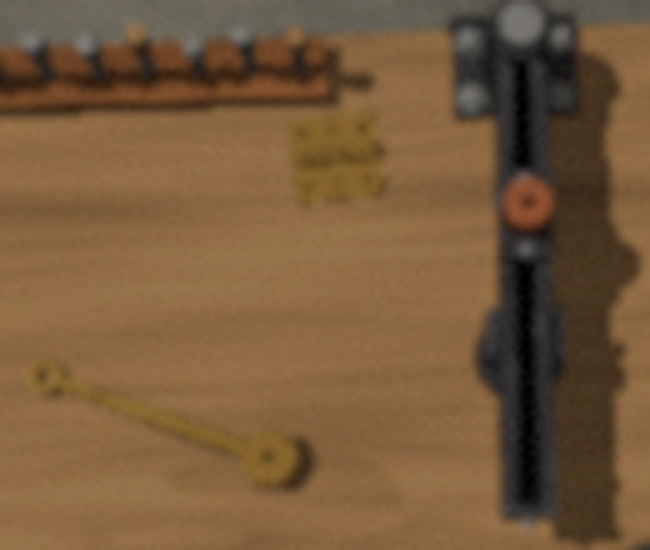

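In the crop, the anvil is at (527,202), the jack's cheeks and foot at (525,350), the hinge at (521,22), the boss at (270,458) and the eye at (47,376).

Run:
```python
from h import *
def rep(n,m,W): 
    P=W[m]
    if len(P): print(n,len(P),P.mean(0).round(4),P.min(0).round(4),P.max(0).round(4))
    return P
for n in ['top','scene']:
    s=dict(np.load(f'/tmp/{n}.npz')); W=world(s);x,y,z=np.moveaxis(W,-1,0)
    print(n)
    rep('anvil',(z>.148)&(z<.160)&(x>.5)&(x<.7)&(abs(y+.14)<.04),W)
    bar=(z>.1)&(z<.109)&(x>.38)&(x<.58)&(abs(y+.14)<.04)
    P=W[bar]; print('barend',np.percentile(P[:,0],[0,1,3]))
    # axis from edges
    xs=[];l=[]
    for x0 in np.arange(.4,.49,.01):
        q=P[(P[:,0]>=x0)&(P[:,0]<x0+.01)]
        if len(q)>3: xs.append(x0+.005); l.append((q[:,1].min()+q[:,1].max())/2)
    print('axis slope,y@.5',np.polyfit(np.array(xs)-.5,l,1))
    a=np.polyfit(np.array(xs)-.5,l,1); d=y-np.polyval(a,x-.5)
    for sg in (1,-1):
        rep('cheek%d'%sg,(z>.09)&(z<.108)&(d*sg>.0215)&(d*sg<.034)&(x>.45)&(x<.6),W)
    hp=rep('post',(z>.12)&(x>.7)&(x<.8)&(abs(y+.145)<.04),W)
    m=(z>.006)&(z<.035)&(x>.4)&(x<.7)&(y>.03)&(y<.3)
    c=s['pixels'].astype(int)
    P=rep('brk',m,W); b=rep('boss',m&(z>.0215)&(y<.09),W)
    rep('eye',m&(y>.2),W)
    for y0 in np.arange(.03,.25,.01):
        q=P[(P[:,1]>=y0)&(P[:,1]<y0+.01)]
        if len(q): print(round(y0,2),len(q),q[:,0].min().round(4),q[:,0].max().round(4),q[:,2].max().round(4))
    rep('collar',(z>.01)&(z<.03)&(x>.4)&(x<.62)&(y<-.2)&(y>-.4),W)
```

```text
top
anvil 70 [ 0.6122 -0.1429  0.1537] [ 0.5967 -0.1585  0.1481] [ 0.6304 -0.126   0.1599]
barend [0.39099073 0.39173494 0.39474143]
axis slope,y@.5 [-0.04958524 -0.14143513]
cheek1 41 [ 0.5322 -0.1183  0.1007] [ 0.494  -0.1231  0.0913] [ 0.5815 -0.1124  0.1079]
cheek-1 22 [ 0.5241 -0.1667  0.1023] [ 0.5046 -0.1699  0.097 ] [ 0.5437 -0.1637  0.1071]
post 68 [ 0.7583 -0.1477  0.126 ] [ 0.7354 -0.1681  0.12  ] [ 0.7789 -0.1269  0.1346]
brk 566 [0.5183 0.1418 0.0139] [0.4    0.0311 0.006 ] [0.6986 0.2986 0.0338]
boss 94 [0.4523 0.0585 0.0272] [0.43   0.0366 0.0218] [0.4723 0.0899 0.0338]
eye 141 [0.5402 0.2452 0.0085] [0.4    0.2027 0.006 ] [0.6976 0.2986 0.0196]
0.03 18 0.4044 0.6948 0.0312
0.04 40 0.4129 0.6353 0.0327
0.05 42 0.4136 0.6973 0.0338
0.06 36 0.4303 0.6228 0.03
0.07 32 0.4354 0.6812 0.0311
0.08 17 0.4067 0.6397 0.03
0.09 20 0.4498 0.6986 0.0295
0.1 21 0.463 0.6913 0.0311
0.11 16 0.4271 0.691 0.0254
0.12 29 0.4081 0.6755 0.0282
0.13 24 0.4281 0.6924 0.0275
0.14 24 0.4011 0.6843 0.0287
0.15 19 0.4091 0.693 0.0272
0.16 25 0.4135 0.6935 0.0231
0.17 24 0.402 0.6894 0.0232
0.18 
[... 967 characters left out ...]
68 0.695 0.0277
0.04 40 0.4319 0.4708 0.0273
0.05 28 0.4304 0.4725 0.028
0.06 26 0.4316 0.4721 0.0275
0.07 22 0.4347 0.4674 0.0271
0.08 22 0.4552 0.4728 0.0255
0.09 17 0.4628 0.4742 0.0253
0.1 18 0.4669 0.4806 0.0251
0.11 19 0.4664 0.4841 0.0246
0.12 19 0.4708 0.4902 0.0239
0.13 15 0.48 0.4907 0.0258
0.14 17 0.4853 0.4957 0.0249
0.15 18 0.4799 0.5017 0.0242
0.16 13 0.4891 0.5038 0.0222
0.17 11 0.4933 0.5077 0.018
0.18 7 0.498 0.5098 0.0137
0.19 9 0.5025 0.5145 0.0129
0.2 7 0.5112 0.5193 0.0153
0.21 10 0.5091 0.5329 0.0122
0.22 8 0.5134 0.5339 0.0122
0.23 10 0.5078 0.535 0.0111
0.24 3 0.5161 0.5232 0.0099
collar 207 [ 0.5303 -0.3682  0.015 ] [ 0.478  -0.3782  0.0101] [ 0.5803 -0.3538  0.0189]
```

Add to h.py:
```python
from scipy.spatial.transform import Rotation as Ro
def go(p,yaw=None,c=None):
    s=manip.sense(); R=Ro.from_quat(s['tool_rot']).as_matrix(); y0=np.arctan2(R[1,0],R[0,0])
    print('tcp',s['tcp_pos'].round(4),'yaw',y0.round(4),'tilt',np.arccos(-R[2,2]).round(4),'q',s['q'].round(3),'F',s['force'].round(2),'gap',round(s['finger_gap'],3),s['gripper_force'],'t',s['t'])
    print('d',(R.T@(np.array(p)-s['tcp_pos'])).round(4),'turn',None if yaw is None else round(y0-yaw,4))
```

Run:
```python
from h import *
s=dict(np.load('/tmp/scene.npz')); T=dict(np.load('/tmp/top.npz'))
for s in (s,T):
    W=world(s);x,y,z=np.moveaxis(W,-1,0)
    L=.4514+(y-.0565)*.401
    m=(z>.008)&(z<.03)&(abs(x-L)<.015)&(y>.09)&(y<.2); P=W[m]
    a=np.polyfit(P[:,1]-.0565,P[:,0],1); print('line',a, len(P))
    m=(z>.023)&(z<.032)&(np.hypot(x-.4514,y-.0565)<.03)&(y<.075); print('boss',cv2.minEnclosingCircle(W[m][:,:2].astype(np.float32)))
    m=(z>.005)&(z<.018)&(np.hypot(x-.5214,y-.231)<.022)&(y>.215); print('eye',cv2.minEnclosingCircle(W[m][:,:2].astype(np.float32)))
go([.613,-.1435,.21],-.033)
```

```text
line [0.39026638 0.45568704] 152
boss ((0.45159298181533813, 0.05544412136077881), 0.023213757202029228)
eye ((0.521825909614563, 0.22967396676540375), 0.015095316804945469)
line [0.41270194 0.45121254] 97
boss ((0.45124584436416626, 0.056068118661642075), 0.021644340828061104)
eye ((0.5215478539466858, 0.2334136962890625), 0.018009664490818977)
tcp [ 0.2603 -0.5675  0.2524] yaw 0.4298 tilt 0.002 q [-1.32   0.528  1.434 -0.     1.181 -0.179] F [ 0.4   0.14 -0.19] gap 0.999 0.0 t 0.1
d [ 0.4973 -0.2384  0.0431] turn 0.4628
```

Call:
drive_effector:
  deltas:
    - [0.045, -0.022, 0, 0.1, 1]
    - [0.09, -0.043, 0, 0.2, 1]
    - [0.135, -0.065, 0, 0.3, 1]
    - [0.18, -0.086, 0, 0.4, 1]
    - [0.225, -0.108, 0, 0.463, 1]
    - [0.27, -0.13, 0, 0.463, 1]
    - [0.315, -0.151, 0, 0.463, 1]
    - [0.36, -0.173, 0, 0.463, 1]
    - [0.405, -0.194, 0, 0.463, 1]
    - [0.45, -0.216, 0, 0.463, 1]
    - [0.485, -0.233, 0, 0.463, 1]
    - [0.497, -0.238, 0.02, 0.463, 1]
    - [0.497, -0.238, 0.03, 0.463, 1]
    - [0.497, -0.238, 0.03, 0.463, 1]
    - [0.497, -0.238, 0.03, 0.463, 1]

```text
refused: deltas[0]: [0.045, -0.022, 0, 0.1, 1] is too long (schema: maxItems 3). Nothing was moved.
```

Nothing moved. I misread the format; it is rows with the three-number parts in brackets of their own. Resending.

Call:
drive_effector:
  deltas:
    - [[0.045, -0.022, 0], 0.1, 1]
    - [[0.09, -0.043, 0], 0.2, 1]
    - [[0.135, -0.065, 0], 0.3, 1]
    - [[0.18, -0.086, 0], 0.4, 1]
    - [[0.225, -0.108, 0], 0.463, 1]
    - [[0.27, -0.13, 0], 0.463, 1]
    - [[0.315, -0.151, 0], 0.463, 1]
    - [[0.36, -0.173, 0], 0.463, 1]
    - [[0.405, -0.194, 0], 0.463, 1]
    - [[0.45, -0.216, 0], 0.463, 1]
    - [[0.485, -0.233, 0], 0.463, 1]
    - [[0.497, -0.238, 0.02], 0.463, 1]
    - [[0.497, -0.238, 0.03], 0.463, 1]
    - [[0.497, -0.238, 0.03], 0.463, 1]
    - [[0.497, -0.238, 0.03], 0.463, 1]

```text
t: 1.6
tcp_pos: [0.6122, -0.1457, 0.2229]
tool_rot: [1.0, -0.017, -0.001, -0.0]
force: [0.0, -0.1, 1.0]
finger_gap: 1.001
gripper_force: 0.0
```

```bash
python3 -c "
from h import *
go([.613,-.1435,.148],-.033)"
```

```text
tcp [ 0.6122 -0.1457  0.2229] yaw -0.0345 tilt 0.0016 q [-0.411  0.568  1.451 -0.     1.125  1.195] F [ 0.03 -0.12  0.96] gap 1.001 0.0 t 1.6
d [ 0.0009 -0.0022  0.0749] turn -0.0015
```

Call:
drive_effector:
  deltas:
    - [[0.001, -0.002, 0.035], 0, 1]
    - [[0.001, -0.002, 0.065], 0, 1]
    - [[0.001, -0.002, 0.075], 0, 1]
    - [[0.001, -0.002, 0.075], 0, 0.3]
    - [[0.001, -0.002, 0.075], 0, 0.3]
    - [[0.001, -0.002, 0.075], 0, 0.3]
    - [[0.001, -0.002, 0.075], 0, 0.3]
    - [[0.001, -0.002, 0.075], 0, 0.3]
    - [[0.001, -0.002, 0.075], 0, 0.3]
    - [[0.001, -0.002, 0.075], 0, 0.3]
  clamp_n: 30

```text
t: 2.6
tcp_pos: [0.6152, -0.1422, 0.1504]
tool_rot: [1.0, -0.017, 0.002, -0.0]
force: [0.2, 2.4, 7.0]
finger_gap: 0.412
gripper_force: 31.1
```

```bash
python3 -c "
from h import *
go([.613-.087,-.1435+.0028,.148],-.033)"
```

```text
tcp [ 0.6152 -0.1422  0.1504] yaw -0.0337 tilt 0.0033 q [-0.405  0.659  1.506  0.002  0.973  1.199] F [0.16 2.39 6.98] gap 0.412 31.063873171806335 t 2.6
d [-0.0892  0.0015  0.0022] turn -0.0007
```

Call:
drive_effector:
  deltas:
    - [[-0.015, 0, 0], 0, 0.3]
    - [[-0.03, 0, 0], 0, 0.3]
    - [[-0.045, 0, 0], 0, 0.3]
    - [[-0.06, 0, 0], 0, 0.3]
    - [[-0.07, 0, 0], 0, 0.3]
    - [[-0.08, 0, 0], 0, 0.3]
    - [[-0.087, 0, 0], 0, 0.3]
    - [[-0.087, 0, 0], 0, 0.3]
    - [[-0.087, 0, 0], 0, 0.3]
    - [[-0.087, 0, 0], 0, 0.3]

```text
t: 3.6
tcp_pos: [0.5279, -0.1396, 0.1504]
tool_rot: [1.0, -0.017, 0.001, 0.0]
force: [-0.4, 2.3, 9.8]
finger_gap: 0.41
gripper_force: 32.6
```

Run:
```python
from h import *
go([.526,-.1407,.148],-.033)
s=snap('scene'); W=world(s);x,y,z=np.moveaxis(W,-1,0)
m=(z>.1)&(z<.15)&(s['pixels'][...,0]>1.6*s['pixels'][...,2])&(abs(y+.14)<.05)&(x>.4)&(x<.7);print(m.sum(),W[m].mean(0),W[m].min(0),W[m].max(0))
cv2.imwrite('pics/s1.png',cv2.resize(s['pixels'][160:270,140:290,::-1],None,fx=5,fy=5,interpolation=cv2.INTER_CUBIC))
```

```text
tcp [ 0.5279 -0.1396  0.1504] yaw -0.0337 tilt 0.0026 q [-4.640e-01  5.680e-01  1.727e+00  1.000e-03  8.440e-01  1.140e+00] F [-0.44  2.34  9.84] gap 0.41 32.571290731430054 t 3.6
d [-0.0019  0.0011  0.0024] turn -0.0007
101 [ 0.53842832 -0.14324141  0.13250338] [ 0.52416566 -0.15871359  0.11520475] [ 0.54481335 -0.12139954  0.14997301]
```

View pics/s1.png

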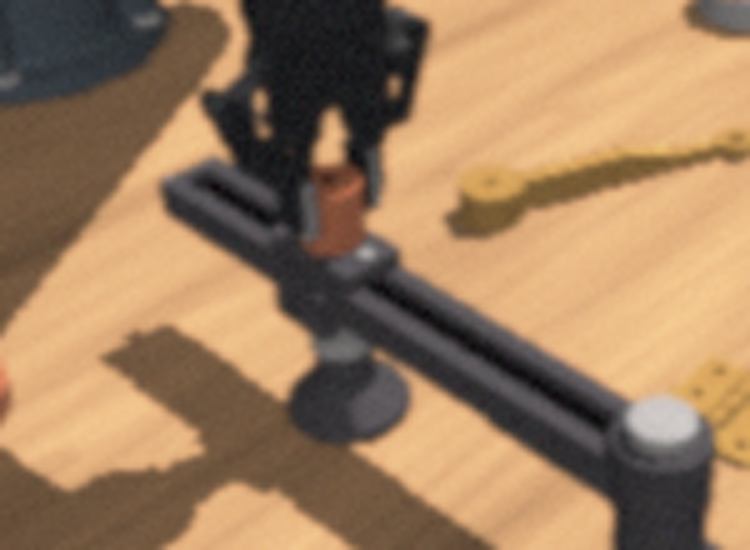

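The picture shows the anvil at (340,210) in the fingers, standing over the saddle and jack screw (345,345). Its hinge-side surface at x≈0.545 puts its centre at x≈0.527, against 0.526 for the jack. I release and rise.

Call:
drive_effector:
  deltas:
    - [[0, 0, 0], 0, 1]
    - [[0, 0, 0], 0, 1]
    - [[0, 0, 0], 0, 1]
    - [[0, 0, 0], 0, 1]
    - [[0, 0, 0], 0, 1]
    - [[0, 0, -0.03], 0, 1]
    - [[0, 0, -0.07], 0, 1]
    - [[0, 0, -0.1], 0, 1]
    - [[0, 0, -0.1], 0, 1]

```text
t: 4.55
tcp_pos: [0.5298, -0.1411, 0.2526]
tool_rot: [1.0, -0.017, 0.004, 0.002]
force: [-0.7, -0.6, 0.2]
finger_gap: 0.998
gripper_force: 0.0
```

Run:
```python
from h import *
go([.470,.102,.10],1.189)
s=snap('scene'); W=world(s);x,y,z=np.moveaxis(W,-1,0)
m=(z>.148)&(z<.158)&(abs(y+.14)<.04)&(x>.45)&(x<.6);print(m.sum(),cv2.minEnclosingCircle(W[m][:,:2].astype(np.float32)),W[m].mean(0),W[m].min(0),W[m].max(0))
cv2.imwrite('pics/s2.png',cv2.resize(s['pixels'][160:270,140:290,::-1],None,fx=5,fy=5,interpolation=cv2.INTER_CUBIC))
```

```text
tcp [ 0.5298 -0.1411  0.2526] yaw -0.033 tilt 0.0098 q [-0.464  0.422  1.634 -0.     1.077  1.14 ] F [-0.74 -0.64  0.17] gap 0.998 0.0 t 4.55
d [-0.0691 -0.2416  0.151 ] turn -1.222
95 ((0.5261378884315491, -0.14132198691368103), 0.018097756430506706) [ 0.52825395 -0.1426241   0.15321862] [ 0.50865877 -0.15842853  0.14840503] [ 0.54247911 -0.12354026  0.15594774]
```

The anvil face is measured at (0.526,-0.141), over the jack at (0.526,-0.141). Next I go above the bracket.

Call:
drive_effector:
  deltas:
    - [[-0.01, -0.03, 0], -0.14, 1]
    - [[-0.02, -0.06, 0], -0.28, 1]
    - [[-0.03, -0.09, 0], -0.42, 1]
    - [[-0.04, -0.12, 0], -0.56, 1]
    - [[-0.05, -0.15, 0], -0.7, 1]
    - [[-0.06, -0.18, 0.02], -0.84, 1]
    - [[-0.065, -0.21, 0.06], -0.98, 1]
    - [[-0.069, -0.23, 0.1], -1.12, 1]
    - [[-0.069, -0.242, 0.13], -1.222, 1]
    - [[-0.069, -0.242, 0.15], -1.222, 1]
    - [[-0.069, -0.242, 0.15], -1.222, 1]
    - [[-0.069, -0.242, 0.15], -1.222, 1]

```text
t: 5.8
tcp_pos: [0.4655, 0.1043, 0.0975]
tool_rot: [0.829, 0.56, -0.001, -0.001]
force: [0.9, -0.7, 0.4]
finger_gap: 1.0
gripper_force: 0.0
```

Run:
```python
from h import *
go([.470,.102,.027],1.189)
```

```text
tcp [0.4655 0.1043 0.0975] yaw 1.1886 tilt 0.0028 q [-0.014  0.603  1.928 -0.     0.614  0.368] F [ 0.91 -0.73  0.45] gap 1.0 0.0 t 5.8
d [-0.0003  0.0052  0.0705] turn -0.0004
```

Call:
drive_effector:
  deltas:
    - [[0, 0.005, 0.03], 0, 1]
    - [[0, 0.005, 0.05], 0, 1]
    - [[0, 0.005, 0.065], 0, 1]
    - [[0, 0.005, 0.07], 0, 1]
    - [[0, 0.005, 0.07], 0, 1]
    - [[0, 0.005, 0.07], 0, 0.4]
    - [[0, 0.005, 0.07], 0, 0.25]
    - [[0, 0.005, 0.07], 0, 0.25]
    - [[0, 0.005, 0.07], 0, 0.25]
    - [[0, 0.005, 0.07], 0, 0.25]
  clamp_n: 40

```text
t: 6.8
tcp_pos: [0.471, 0.1025, 0.0286]
tool_rot: [0.828, 0.56, 0.0, 0.0]
force: [-0.2, 0.6, -0.6]
finger_gap: 0.25
gripper_force: 0.0
```

Run:
```python
from h import *
go([.470,.102,.027],1.189)
s=snap('scene')
cv2.imwrite('pics/s3.png',cv2.resize(s['pixels'][140:240,200:330,::-1],None,fx=6,fy=6,interpolation=cv2.INTER_CUBIC))
```

```text
tcp [0.471  0.1025 0.0286] yaw 1.1889 tilt 0.0005 q [-0.018  0.748  1.94  -0.     0.453  0.364] F [-0.17  0.56 -0.6 ] gap 0.25 0.0 t 6.8
d [-0.0008 -0.0008  0.0016] turn -0.0001
```

View pics/s3.png

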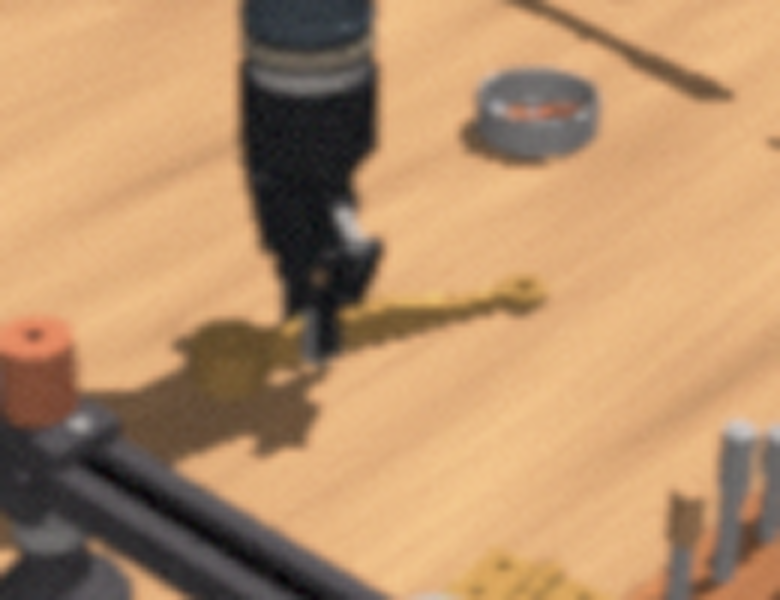

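The picture shows the fingers at (320,330) straddling the web, between the boss (230,360) and the eye (520,292). I close and start a gentle lift.

Call:
drive_effector:
  deltas:
    - [[0, 0, 0.002], 0, 0]
    - [[0, 0, 0.002], 0, 0]
    - [[0, 0, 0.002], 0, 0]
    - [[0, 0, 0.002], 0, 0]
    - [[0, 0, 0.002], 0, 0]
    - [[0, 0, 0.002], 0, 0]
    - [[0, 0, -0.005], 0, 0]
    - [[0, 0, -0.02], 0, 0]
    - [[0, 0, -0.035], 0, 0]
    - [[0, 0, -0.05], 0, 0]
    - [[0, 0, -0.065], 0, 0]
    - [[0, 0, -0.075], 0, 0]
    - [[0, 0, -0.075], 0, 0]
    - [[0, 0, -0.075], 0, 0]
    - [[0, 0, -0.075], 0, 0]
    - [[0, 0, -0.075], 0, 0]
  clamp_n: 70

```text
t: 8.45
tcp_pos: [0.4704, 0.1025, 0.1026]
tool_rot: [0.828, 0.56, -0.001, -0.0]
force: [-0.1, -0.6, -6.3]
finger_gap: 0.121
gripper_force: 69.3
```

Run:
```python
from h import *
go([.546,-.094,.2],1.189)
s=snap('scene'); W=world(s);x,y,z=np.moveaxis(W,-1,0)
c=s['pixels'].astype(int)
cv2.imwrite('pics/s4.png',cv2.resize(s['pixels'][120:230,200:330,::-1],None,fx=5,fy=5,interpolation=cv2.INTER_CUBIC))
m=(z>.07)&(z<.13)&(np.hypot(x-.4514,y-.0558)<.035)&(c[...,0]>1.3*c[...,2]);print('boss',m.sum(),W[m].mean(0),W[m].min(0),W[m].max(0))
m=(z>.05)&(z<.13)&(np.hypot(x-.5217,y-.231)<.025);print('eye',m.sum(),W[m].mean(0),W[m].min(0),W[m].max(0))
```

```text
tcp [0.4704 0.1025 0.1026] yaw 1.1888 tilt 0.0017 q [-0.018  0.596  1.915 -0.     0.633  0.364] F [-0.07 -0.56 -6.29] gap 0.121 69.28558588027954 t 8.45
d [-0.1542  0.1433 -0.0976] turn -0.0002
boss 194 [0.45899702 0.05390786 0.09345885] [0.43082142 0.03290012 0.07553599] [0.47398684 0.0875838  0.10375642]
eye 54 [0.5225886  0.22540387 0.08229645] [0.50584342 0.20718756 0.07549456] [0.53632719 0.24567173 0.08776534]
```

View pics/s4.png

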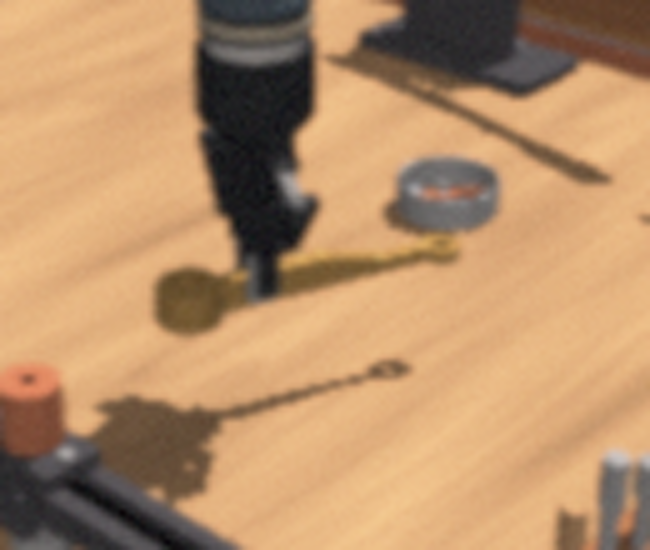

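The picture shows the bracket lifted level, boss at (188,300) and eye at (440,245); both measure about 75–77 mm above the bench. I raise it, then carry it over the anvil.

Call:
drive_effector:
  deltas:
    - [[0, 0, -0.02], 0, 0]
    - [[0, 0, -0.045], 0, 0]
    - [[0, 0, -0.07], 0, 0]
    - [[0, 0, -0.095], 0, 0]
    - [[0, 0, -0.113], 0, 0]
    - [[-0.01, 0.01, -0.118], 0, 0]
    - [[-0.03, 0.027, -0.118], 0, 0]
    - [[-0.05, 0.046, -0.118], 0, 0]
    - [[-0.07, 0.065, -0.118], 0, 0]
    - [[-0.09, 0.083, -0.118], 0, 0]
    - [[-0.11, 0.101, -0.118], 0, 0]
    - [[-0.13, 0.12, -0.118], 0, 0]
    - [[-0.145, 0.134, -0.118], 0, 0]
    - [[-0.153, 0.141, -0.118], 0, 0]
    - [[-0.155, 0.143, -0.118], 0, 0]
    - [[-0.155, 0.143, -0.118], 0, 0]
    - [[-0.155, 0.143, -0.118], 0, 0]
    - [[-0.155, 0.143, -0.118], 0, 0]
    - [[-0.155, 0.143, -0.118], 0, 0]
    - [[-0.155, 0.143, -0.118], 0, 0]

```text
t: 10.5
tcp_pos: [0.5457, -0.0941, 0.2214]
tool_rot: [0.828, 0.56, 0.0, -0.0]
force: [0.5, 0.4, -7.2]
finger_gap: 0.121
gripper_force: 69.2
```

Run:
```python
from h import *
go([.5453,-.0945,.220],1.189)
s=snap('scene'); W=world(s);x,y,z=np.moveaxis(W,-1,0);c=s['pixels'].astype(int)
cv2.imwrite('pics/s5.png',cv2.resize(s['pixels'][120:240,160:310,::-1],None,fx=5,fy=5,interpolation=cv2.INTER_CUBIC))
def r(n,m,P=W): print(n,m.sum(),P[m].mean(0).round(4),P[m].min(0).round(4),P[m].max(0).round(4))
near=np.hypot(x-.5263,y+.1412)<.04
r('boss',near&(z>.19)&(z<.235)&(c[...,0]>1.3*c[...,2]))
r('anvil',near&(z>.118)&(z<.16)&(c[...,0]>1.6*c[...,2]))
r('eye',(np.hypot(x-.5966,y-.034)<.03)&(z>.15)&(z<.25))
s=snap('top'); W=world(s);x,y,z=np.moveaxis(W,-1,0);c=s['pixels'].astype(int)
m=(np.hypot(x-.5263,y+.1412)<.04)&(z>.19)&(z<.24)&(c[...,0]>1.3*c[...,2])
if m.any(): r('bosstop',m,W)
```

```text
tcp [ 0.5457 -0.0941  0.2214] yaw 1.1896 tilt 0.0001 q [-0.373  0.473  1.646  0.     1.022  0.009] F [ 0.5   0.39 -7.18] gap 0.121 69.21115279197693 t 10.5
d [-0.0005 -0.0002  0.0014] turn 0.0006
boss 330 [ 0.5355 -0.1391  0.2123] [ 0.5064 -0.1628  0.194 ] [ 0.5494 -0.1021  0.2343]
anvil 217 [ 0.5326 -0.1458  0.1418] [ 0.5087 -0.1589  0.1181] [ 0.5443 -0.1245  0.1565]
eye 89 [0.5978 0.0264 0.2017] [0.5849 0.0071 0.1945] [0.6105 0.0468 0.207 ]
bosstop 60 [ 0.5222 -0.1481  0.218 ] [ 0.505  -0.1608  0.1966] [ 0.5432 -0.1166  0.2261]
```

View pics/s5.png

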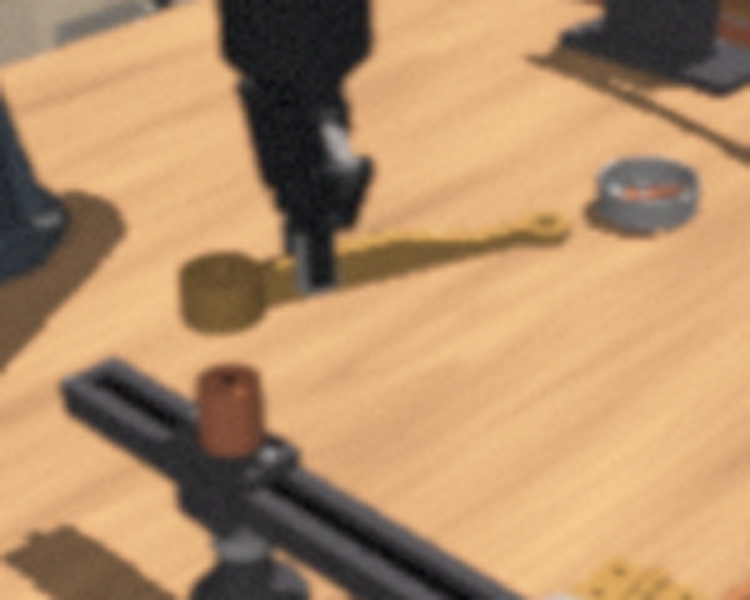

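The picture shows the boss (222,292) level above the anvil (230,375), which stands over the jack screw (243,545). Boss centre is about (0.528,-0.141), anvil (0.526,-0.141), with a gap of about 4 cm.

Call:
drive_effector:
  deltas:
    - [[0, 0, 0], 0, 0]
    - [[0, 0, 0], 0, 0]
    - [[0, 0, 0], 0, 0]
    - [[0, 0, 0], 0, 0]
    - [[0, 0, 0], 0, 0]

```text
t: 11.1
tcp_pos: [0.5458, -0.0947, 0.2213]
tool_rot: [0.829, 0.56, -0.0, -0.0]
force: [-0.8, 0.7, -7.3]
finger_gap: 0.12
gripper_force: 69.2
```

```bash
python3 -c "
from station import manip
print(manip.sign_off())"
```

```text
the job is handed in; nothing more can be done
None
```

The job is handed in after about 11 s of robot time, though the station returned no verdict: by camera the anvil is within about 1 mm of the jack's axis, and the bracket is held level at its balance point with its boss about 2 mm off centre and 4 cm above the anvil's face.

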